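# Clamp a wood specimen in a ratchet vice

## Robot

A 6-joint arm with a two-finger parallel gripper is mounted at the origin on the work surface. World frame = base frame: x ahead of the robot, y to its left, z up, the work surface at z = 0. Lengths are in m, angles in degrees, forces in N, time in s.
With the tool pointing down it reaches from about 0.25 to 0.725 m from the base axis. Payload 9.7 kg.
Tool frame: the origin (TCP) lies midway between the tips of the shut fingers; the grasp point (between the pads) lies 19 mm behind it; z points along the fingers, y is the line along which they close (so a half turn about z gives the same grasp; the last joint's range is limited). The gripper opens to 85 mm and grips with 20 to 120 N. Pads are 22 mm wide; open, the fingers measure 114 mm over their backs; the gripper's body (76 mm by 85 mm) begins 54 mm behind the grasp point. The pads swing forward as they close: fully open they stand 13 mm farther back than shut.
Start: joints at [-75.287, 4.979, 10.078, 95.1, 0, 90], TCP at [0.14, -0.532, 0.21] pointing down, gripper open.
Joint ranges: [-179.16, 179.16], [-48.56, 103.87], [-65.8, 70.77], [-126.05, 130.52], [-82.76, 87.17], [-180, 180]. Speed limits (degrees/s): [127.2, 127.2, 147.25, 180, 180, 180].

## Interface

Orientations are given as [roll, pitch, yaw] about the fixed x, y, z axes, in that order (R = Rz(yaw) Ry(pitch) Rx(roll)).
In Python, from workcell import bot gives the robot as it stands.
- The arm moves only by the shell command python3 -m crank 'ROWS' [FORCE]. ROWS is JSON, a list of rows, each an object with "gripper": the finger opening in mm, from 0 to 85.4; "travel": the shift along the tool's x, y, z in mm, a list of three; "twist": the turn, a rotation vector about the tool's x, y, z in rad, a list of three. In form: [{"gripper": gripper, "travel": [tx, ty, tz], "twist": [rx, ry, rz]}, ...]. A call has 1 to 12 rows; each row shifts and turns the commanded pose from where the row before left it, along the tool's axes as they then stand; what a row does not reach is not made up. A row lasts 1/8 s, in which the tool goes at most 62.5 mm and 10.7 degrees, less where a joint would pass 70% of its speed; a pose out of reach is approached as far as the arm can. A call is refused whole if a number of a shift passes 62.5 or a number of a turn 0.188, either way. A call with a gripper value outside its range is refused whole. The fingers move at their own pace and stop on an object; FORCE is the grip in N (left out, the last holds). Time passes only in rows, so rows that do not move let the fingers close. It gives the time, the measured TCP pose, the force, the opening and the grip force at its end, in the units of the state.
- bot.get_obs(): the state, without advancing time (a new reading comes with each control period).
- bot.camera(name): name is "scene" or "top"; returns the picture (384x512x3 uint8, red, green, blue); there is no depth.
- bot.calibration(name): a dict with "vfov" (degrees; the focal length in pixels is half the picture's height over the tangent of half this angle, whatever the lens; pixels are square), "cx", "cy" (the principal point, pixels), "k1" (the pictures are not rectified: a ray, as slopes to the right and down, at radius r is drawn at 1 + k1 r^2 times it, then the intrinsics apply), "camera_from_world" (4x4, takes a point from world to camera coordinates). Camera axes: x right, y down, z forward; pixel columns grow to the right and rows downward; lengths in m; the calibration is good to about 2 mm. A picture is of the moment at which its call begins. calibration takes no time and is no camera call.
- bot.job_done(): hands the job in; it is judged then, once.
The state is a dict: "time": time; "q": joint angles; "qd": joint speeds; "joint_efforts": joint torques, N m; "ee_pos": TCP position; "tcp_rot": TCP orientation; "wrist_force": force on the tool from outside, world axes, zero at the start; "torque": the same for the moment, N m; "opening": finger opening in m; "grasp_force": force on a finger pad.
Only numpy, scipy, OpenCV 4.12 (cv2) and the standard library are available. Lean on these libraries where they do the work, as an engineer would, in place of code of your own. Each camera call takes 0.05 s, during which the arm holds its last target. There are 200 camera calls.

## Task

Lay the short oak block flat between the blue and the grey jaw of the ratchet clamp, its length along the clamp, and let go of it. Then turn the black knob clockwise, click by click, until the jaws have closed on the block, and leave the wheel caught by the red pawl at the first tooth that holds the block tight: not slack, and not wound on any further, which would crush it. Let go of the knob, and leave the other things on the bench where they are.

Things in the scene. Friction and masses are not known exactly. Their poses are not given: they have to be found in the camera images.
- clamp: dark steel ratchet clamp, fixed to the bench; origin at its underside, z up. Its x axis is the clamping axis: knob at x = -85 mm, blue moving jaw face at x = 0 at the start, grey fixed jaw towards +x. Base plate 232 x 104 mm (x from -135 to 97), 12 mm thick
- bay (a point): on top of the clamp's base (z = 12 mm) at the clamp's x = 28, y = 0, axes as the clamp's: where the block is to lie. Jaws are 40 mm wide (y), 20 mm thick (x), tops 30 mm above this (a 10 mm lock screw on the grey jaw: 38 mm); the gap's sides are open. The grey jaw's face stands anywhere from x = 58 to 66 mm of the clamp, differently each run and not measured: feel for it or see it
- jaw: blue moving jaw; origin on its clamping face (looking to the clamp's +x), mid width, at its foot. It moves 3 mm towards the grey jaw per tooth. It is sprung: once stopped by the block (itself stopped by the grey jaw) it presses with 10 N at once and 5 N more per further tooth, so 10 to 15 N at the first tooth that holds. More than 20 N crushes the block
- block: short oak specimen block, 50 (x, its length) x 30 (y) x 36 mm (z), 60 g, with a dark strip along the top; origin at the centre of its underside, z up. Loose on the bench
- knob_grip (a point): middle of the black bar knob on the ratchet wheel, 51 mm above the bench, turning with it. The bar is 44 mm long (this point's x), 14 mm thick (its y), 34 mm high (34 to 68 mm above the bench). Under it a round collar of 22 mm radius, then the steel wheel, 36 mm radius, 17 to 25 mm above the bench. Spring 0.05 N m turns the wheel back to the last tooth caught when let go; friction 0.02 N m
- ratchet (a joint): angle of knob and wheel, rad, 0 at the start, growing clockwise seen from above. 28 teeth: the pawl drops in at 0.224, 0.449, 0.673 ... (wind 0.03 past that to be sure); let go, the wheel settles 0.02 to 0.03 below those. No way back past a caught tooth. The jaws meet the block 2.6 to 5.4 teeth from the start; the torque to turn then jumps by 0.13 N m and grows 0.067 N m per further tooth
- pawl_tip (a point): where the tip of the red sprung pawl rests on the wheel's teeth, on the clamp's +y side of the wheel, 21 mm above the bench. Lifting the pawl over a tooth takes up to 0.05 N m more, and the torque dips for a moment as it drops in
- stick0: bystander: pale core mount, 120 x 16 x 12 mm, loose
- stick1: bystander: pale core mount, 120 x 16 x 12 mm, loose
- disc: bystander: log slice, 130 mm across, 45 mm high, loose
- bottle: bystander: white bottle, 56 mm across, 100 mm high, loose
- tape: bystander: yellow tape roll, 90 mm across, 19 mm high, loose
- brush: bystander: brush, loose
- dish: bystander: small glass dish, 90 mm across, loose

How it is judged (in metres and radians):
On the way:
1. the block lies flat between the open jaws, let go, before the knob is turned (z of block in the frame of clamp between 0.01 and 0.0145 m and x of block in the frame of clamp between 0.02 and 0.044 m and y of block in the frame of clamp between -0.01 and 0.01 m and angle between block's own z axis and vertical below 0.1 rad and contact force between the fingers and block below 0.1 N and value of joint ratchet below 0.12 rad), for 0.2 s.
At the end, for the whole second after the job is handed in: the block lies flat on the clamp's base between the jaws, within 10 mm of their middle and 0.1 rad of the clamp's axis, the wheel stands still on the pawl, and the blue jaw presses the block with 7 to 17.5 N (the first tooth that holds gives 10 to 15 N) (contact force between jaw and block between 7 and 17.5 N and z of block in the frame of clamp between 0.01 and 0.0145 m and y of block in the frame of clamp between -0.01 and 0.01 m and angle between block's own z axis and vertical below 0.1 rad and angle between the x axis of block and the x axis of clamp, either way round below 0.1 rad and velocity of joint ratchet between -0.05 and 0.05 rad/s); the robot touches nothing.
It fails at once if the block is crushed: the blue jaw presses on it with more than 20 N (contact force between jaw and block above 20 N).
It fails at once if a bystander is moved more than 30 mm (distance of any of stick0, stick1, disc, bottle, tape, brush, dish from where it was at the start of the episode above 0.03 m).
It also fails if it takes over 58 s, if anything falls off the work surface, if the arm or the gripper's body presses on something with over 40 N, if the wrist force passes 120 N, or if a joint passes its speed limit or range.

## Working session

There is one attempt and no reset: what is moved stays moved. The work goes in short steps, Python scripts to look and compute and a shell command to move; the robot and the scene stay as the last step left them, time stands still between calls to the robot, and variables do not carry over. Pictures are saved under pics/ and viewed, at most 10 in all, crops included, and the job is handed in when it is done.

```bash
ls; mkdir -p pics
python3 - <<'E'
from workcell import bot
import cv2
for n in("top","scene"):
    cv2.imwrite(f"pics/{n}0.png",cv2.resize(bot.camera(n)[:,:,::-1],None,fx=1.5,fy=1.5,interpolation=cv2.INTER_CUBIC)); c=bot.calibration(n);print(c)
print(bot.get_obs())
E
```

```text
pics
{'vfov': 42.26938972732725, 'cx': 259.037041342366, 'cy': 198.18250671115902, 'k1': -0.07003399853160627, 'camera_from_world': array([[ 0.01341809, -0.99975668,  0.0175082 , -0.00648829],
       [-0.9831375 , -0.01638463, -0.18213234,  0.57824989],
       [ 0.18237489, -0.0147691 , -0.98311814,  1.16757877],
       [ 0.        ,  0.        ,  0.        ,  1.        ]])}
{'vfov': 48.36911329258716, 'cx': 253.39973626780477, 'cy': 190.42109699765916, 'k1': -0.024820932330598927, 'camera_from_world': array([[-0.45860241,  0.88840166,  0.02064758,  0.24078067],
       [ 0.47137621,  0.2628948 , -0.84183775, -0.23577282],
       [-0.75331819, -0.37633604, -0.53933559,  1.72953077],
       [ 0.        ,  0.        ,  0.        ,  1.        ]])}
{'time': 0.1, 'q': array([-7.52855873e+01,  5.00708934e+00,  1.00383771e+01,  9.50996777e+01,
        3.09170401e-04,  8.99994780e+01]), 'qd': array([ 0.10629644, -0.09803143,  0.13627515, -0.05369093,  0.05274244,
        0.11915609]), 'joint_efforts': array([ 2.36369615e-04, -5.21560907e+01,  4.65653944e+01,  1.60328188e-02,
        1.76595353e-05,  1.33123251e-05]), 'ee_pos': array([ 0.13964209, -0.53173251,  0.2092567 ]), 'tcp_rot': array([-1.79931610e+02, -3.09793260e-04,  1.47149343e+01]), 'wrist_force': array([-0.18100204, -0.32736287,  0.16692504]), 'torque': array([0.01406939, 0.00076232, 0.00852959]), 'grasp_force': 0.0, 'opening': 0.08541708116315773}
```

View pics/top0.png

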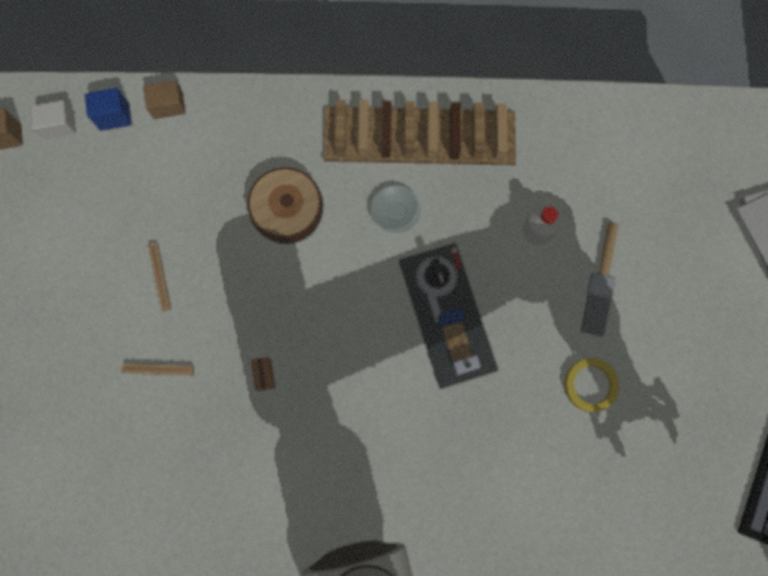

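View pics/scene0.png

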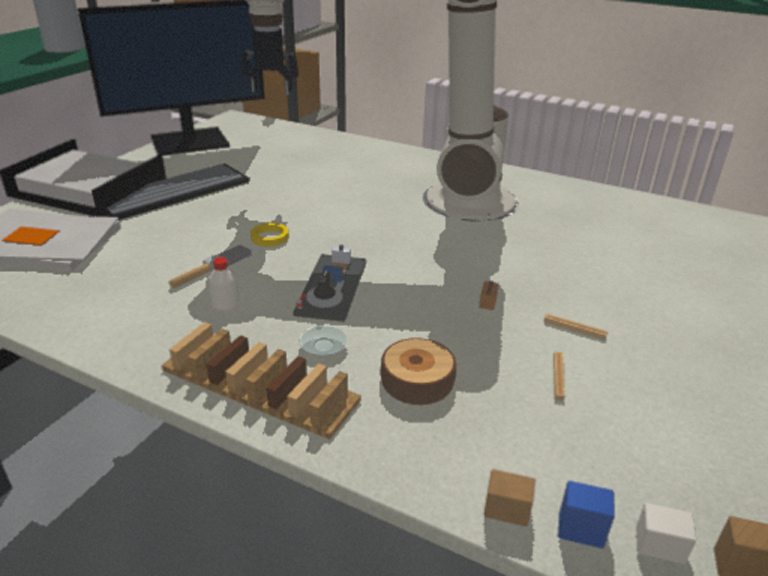

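```bash
cat > h.py <<'E'
import numpy as np,cv2
from workcell import bot
def ray(n,uv,z):
    c=bot.calibration(n);f=192/np.tan(np.radians(c["vfov"]/2));k=c["k1"]
    uv=np.atleast_2d(np.array(uv,float));d=(uv-[c["cx"],c["cy"]])/f
    K=np.eye(3);s=cv2.undistortPoints(d[:,None],K,np.array([k,0,0,0.]))[:,0]
    T=c["camera_from_world"];R=T[:3,:3];o=-R.T@T[:3,3]
    w=np.c_[s,np.ones(len(s))]@R
    return o+w*((z-o[2])/w[:,2])[:,None]
def proj(n,P):
    c=bot.calibration(n);f=192/np.tan(np.radians(c["vfov"]/2));T=c["camera_from_world"]
    p=np.atleast_2d(P)@T[:3,:3].T+T[:3,3];s=p[:,:2]/p[:,2:];r=(s**2).sum(1,keepdims=True)
    return s*(1+c["k1"]*r)*f+[c["cx"],c["cy"]]
E
python3 - <<'E'
from h import *
im=bot.camera("top");sc=bot.camera("scene")
np.save("top.npy",im);np.save("sc.npy",sc)
A=im[155:265,255:340];B=im[230:270,155:195]
b=np.zeros((560,790,3),np.uint8)
A=cv2.resize(A,None,fx=5,fy=5,interpolation=cv2.INTER_CUBIC);B=cv2.resize(B,None,fx=5,fy=5,interpolation=cv2.INTER_CUBIC)
C=cv2.resize(sc[160:215,190:250],None,fx=5,fy=5,interpolation=cv2.INTER_CUBIC)
b[:550,:425]=A;b[:200,430:630]=B;b[210:485,430:730]=C
b=np.clip(b.astype(float)*1.5,0,255).astype(np.uint8)
cv2.imwrite("pics/crop1.png",b[:,:,::-1])
E
```

```text
(no output)
```

View pics/crop1.png

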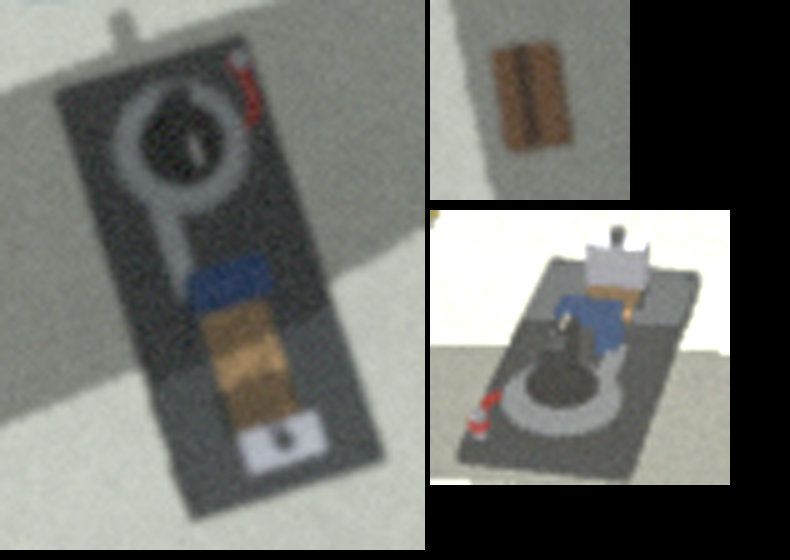

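Run:
```python
from h import *
im=np.load("top.npy")
c=np.array([[57,93],[243,38],[383,458],[193,520]])/5+[255,155]-.4
P=ray("top",c,.012)[:,:2]*1e3;print(P.round(1));print([np.linalg.norm(P[i]-P[(i+1)%4]).round(1) for i in range(4)])
x=(P[2]+P[3]-P[0]-P[1]);y=P[1]+P[2]-P[0]-P[3];print("yawx",np.degrees(np.arctan2(x[1],x[0])),"yawy",np.degrees(np.arctan2(y[1],y[0])))
ctr=P.mean(0);a=np.arctan2(x[1],x[0])*.6+.4*(np.arctan2(y[1],y[0])-np.pi/2*np.sign(np.cross(x,y)));X=np.array([np.cos(a),np.sin(a)])
Y=np.array([-X[1],X[0]]);O=ctr+19*X
print("origin",O,np.degrees(a),"bay",O+28*X,"knob",O-85*X)
def loc(uv,z):
    p=ray("top",uv,z)[:,:2]*1e3-O;return np.c_[p@X,p@Y].round(1)
h=cv2.cvtColor(im,cv2.COLOR_RGB2HSV).astype(int)
def mask(m,r):
    u0,v0,u1,v1=r;k=np.zeros(m.shape,np.uint8);k[v0:v1,u0:u1]=m[v0:v1,u0:u1];return k
def big(k):
    cs=max(cv2.findContours(k,cv2.RETR_EXTERNAL,cv2.CHAIN_APPROX_NONE)[0],key=cv2.contourArea);return cs
bl=big(mask((h[...,0]>100)&(h[...,0]<130)&(h[...,1]>110),(280,195,320,225)))
r=cv2.boxPoints(cv2.minAreaRect(bl));print("blue top",loc(r,.042).tolist())
g=big(mask(im.min(2)>105,(298,234,324,252)))
r=cv2.boxPoints(cv2.minAreaRect(g));print("grey",r.tolist(),loc(r,.042).tolist(), "n",cv2.contourArea(g))
print("grey face by eye",loc(np.array([[237,432],[320,408],[245,474],[328,452]])/5+[255,155]-.4,.042))
print("blue by eye",loc(np.array([[196,311],[272,290],[185,272],[263,253]])/5+[255,155]-.4,.042), "pawl", loc(np.array([[252,122]])/5+[255,155]-.4,.021))
print("wheel",loc(np.array([[182,144]])/5+[255,155]-.4,.021),"knob slit",loc(np.array([[175,88],[197,150],[183,145]])/5+[255,155]-.4,.068))
# block
B=(h[...,1]>70)&((h[...,0]<25)|(h[...,0]>165))
k=cv2.morphologyEx(mask(B,(160,230,192,268)),cv2.MORPH_CLOSE,np.ones((5,5),np.uint8));cs=big(k)
r=cv2.minAreaRect(cs);print(r);q=cv2.boxPoints(r);W=ray("top",q,.036)[:,:2]*1e3;print(W.round(1),[np.linalg.norm(W[i]-W[(i+1)%4]).round(1) for i in range(4)],"ctr",W.mean(0))
for i in(0,1):d=W[i+1]-W[i];print(np.degrees(np.arctan2(d[1],d[0])))
```

```text
[[ 651.4  -15.4]
 [ 682.3 -111.2]
 [ 466.4 -181.1]
 [ 434.2  -85.6]]
[np.float64(100.7), np.float64(227.0), np.float64(100.8), np.float64(228.3)]
yawx -162.07740389277612 yawy -71.74009420604334
origin [ 540.5369184  -104.23718646] -161.942480018083 bay [ 513.9160357  -112.91639173] knob [621.35031233 -77.88959906]
blue top [[-19.1, -18.5], [-18.4, 19.2], [-0.2, 18.4], [-1.0, -19.2]]
grey [[303.3000183105469, 241.89999389648438], [316.8000183105469, 237.39999389648438], [319.0000305175781, 244.0], [305.5000305175781, 248.5]] [[65.0, -17.5], [64.3, 17.7], [81.3, 17.7], [81.9, -17.4]] n 50.5
grey face by eye [[ 61.9 -19.8]
 [ 62.8  22.9]
 [ 82.6 -22.5]
 [ 84.5  19.8]]
blue by eye [[ -1.  -20.6]
 [  0.2  18.7]
 [-21.1 -19.8]
 [-18.8  20.2]] pawl [[-87.4  39.5]]
wheel [[-87.    1.8]] knob slit [[-106.2    0.4]
 [ -73.4    1.1]
 [ -77.8   -4.6]]
((174.90171813964844, 248.86123657226562), (19.463321685791016, 12.468689918518066), 81.25383758544922)
[[472.9 225.7]
 [478.1 195.6]
 [431.2 186.5]
 [426.  216.4]] [np.float64(30.5), np.float64(47.8), np.float64(30.3), np.float64(47.8)] ctr [452.04749716 206.07581507]
-80.22180348290607
-169.000823800158<stdin>:6: DeprecationWarning: Arrays of 2-dimensional vectors are deprecated. Use arrays of 3-dimensional vectors instead. (deprecated in NumPy 2.0)
```

```bash
cat >> h.py <<'E'
def go(x,y,z,yaw):
    "shift in tool axes (mm) and turn about tool z (rad) from measured pose to target (mm, deg), turn first"
    o=bot.get_obs();p=o["ee_pos"]*1e3;a=np.radians(yaw);d=np.array([x,y,z])-p
    t=np.radians(o["tcp_rot"][2]-yaw);t=(t+np.pi)%(2*np.pi)-np.pi
    print("after turn: t=",np.round([d[0]*np.cos(a)+d[1]*np.sin(a),d[0]*np.sin(a)-d[1]*np.cos(a),-d[2]],1),"rz",round(t,4),"| pose",p.round(1),o["tcp_rot"].round(2),"F",o["wrist_force"].round(2),"T",o["torque"].round(3),"open",round(o["opening"]*1e3,1),"t",o["time"])
E
python3 -c "
from h import *
go(452,206,100,11)"
```

```text
after turn: t= [ 447.4 -664.7  109.4] rz 0.0648 | pose [ 139.7 -531.8  209.4] [-179.95   -0.     14.71] F [ 0.29 -0.45  0.26] T [-0.072 -0.025  0.018] open 85.3 t 0.2
```

```bash
python3 -m crank '[{"gripper":85,"travel":[0,0,0],"twist":[0,0,0.0648]},{"gripper":85,"travel":[28,-41.5,0],"twist":[0,0,0]},{"gripper":85,"travel":[28,-41.5,0],"twist":[0,0,0]},{"gripper":85,"travel":[28,-41.5,0],"twist":[0,0,0]},{"gripper":85,"travel":[28,-41.5,0],"twist":[0,0,0]},{"gripper":85,"travel":[28,-41.5,0],"twist":[0,0,0]},{"gripper":85,"travel":[28,-41.5,0],"twist":[0,0,0]},{"gripper":85,"travel":[28,-41.5,0],"twist":[0,0,0]},{"gripper":85,"travel":[28,-41.5,0],"twist":[0,0,0]},{"gripper":85,"travel":[28,-41.5,0],"twist":[0,0,0]},{"gripper":85,"travel":[28,-41.5,0],"twist":[0,0,0]},{"gripper":85,"travel":[28,-41.5,0],"twist":[0,0,0]}]' 30
python3 -m crank '[{"gripper":85,"travel":[28,-41.5,0],"twist":[0,0,0]},{"gripper":85,"travel":[28,-41.5,20],"twist":[0,0,0]},{"gripper":85,"travel":[28,-41.5,20],"twist":[0,0,0]},{"gripper":85,"travel":[28,-41.5,20],"twist":[0,0,0]},{"gripper":85,"travel":[28,-41.5,20],"twist":[0,0,0]},{"gripper":85,"travel":[0,0,0],"twist":[0,0,0]},{"gripper":85,"travel":[0,0,0],"twist":[0,0,0]}]'
python3 -c "
from h import *
go(452,206,10,11)"
```

```text
time: 1.7
ee_pos: [0.3552, -0.0234, 0.21]
tcp_rot: [180.0, -0.0, 11.0]
wrist_force: [0.8, -1.0, -0.6]
opening: 0.0853
grasp_force: 0.0
time: 2.58
ee_pos: [0.464, 0.1458, 0.132]
tcp_rot: [-177.2, 0.1, 15.8]
wrist_force: [-0.5, 0.1, 0.8]
opening: 0.0853
grasp_force: 0.0
after turn: t= [ -0.3 -61.4 122. ] rz 0.0832 | pose [464.  145.8 132. ] [-1.7725e+02  7.0000e-02  1.5770e+01] F [-0.48  0.05  0.79] T [-0.043 -0.065 -0.043] open 85.3 t 2.575
```

```bash
cat >> h.py <<'E'
def go(x,y,z,yaw,turn=True):
    "tool-axes shift (mm) after a turn (rotvec) from measured pose to target (mm, deg) pointing down"
    from scipy.spatial.transform import Rotation as R
    o=bot.get_obs();p=o["ee_pos"]*1e3;A=R.from_euler("xyz",o["tcp_rot"],degrees=True);B=R.from_euler("xyz",[180,0,yaw],degrees=True)
    d=np.array([x,y,z])-p
    print("turn",(A.inv()*B).as_rotvec().round(4),"then shift",B.inv().apply(d).round(1),"| pose",p.round(1),o["tcp_rot"].round(2),"q",o["q"].round(1),"F",o["wrist_force"].round(2),"T",o["torque"].round(3),"open",round(o["opening"]*1e3,1),"grip",round(o["grasp_force"],1),"t",o["time"])
E
python3 -c "
from h import *
go(452,206,90,11)"
```

```text
turn [-0.048   0.0032  0.0831] then shift [ -0.3 -61.4  42. ] | pose [464.  145.8 132. ] [-1.7725e+02  7.0000e-02  1.5770e+01] q [ 15.7  -4.5  -8.1  86.5   2.8 179.9] F [-0.48  0.05  0.79] T [-0.043 -0.065 -0.043] open 85.3 grip 0.0 t 2.575
```

```bash
python3 -m crank '[{"gripper":85,"travel":[0,0,0],"twist":[-0.048,0.003,-0.1]},{"gripper":85,"travel":[0,0,0],"twist":[0,0,-0.185]},{"gripper":85,"travel":[0,0,0],"twist":[0,0,-0.185]},{"gripper":85,"travel":[0,0,0],"twist":[0,0,-0.185]},{"gripper":85,"travel":[0,0,0],"twist":[0,0,-0.185]},{"gripper":85,"travel":[0,0,0],"twist":[0,0,-0.185]},{"gripper":85,"travel":[0,0,0],"twist":[0,0,-0.185]},{"gripper":85,"travel":[0,0,0],"twist":[0,0,-0.185]},{"gripper":85,"travel":[0,0,0],"twist":[0,0,-0.185]},{"gripper":85,"travel":[0,0,0],"twist":[0,0,-0.185]},{"gripper":85,"travel":[0,0,0],"twist":[0,0,-0.185]},{"gripper":85,"travel":[0,0,0],"twist":[0,0,-0.185]}]' >/dev/null
python3 -m crank '[{"gripper":85,"travel":[0,0,0],"twist":[0,0,-0.185]},{"gripper":85,"travel":[0,0,0],"twist":[0,0,-0.185]},{"gripper":85,"travel":[0,0,0],"twist":[0,0,-0.185]},{"gripper":85,"travel":[0,0,0],"twist":[0,0,-0.185]},{"gripper":85,"travel":[0,0,0],"twist":[0,0,-0.185]},{"gripper":85,"travel":[0,0,0],"twist":[0,0,0]}]' >/dev/null
python3 -c "
from h import *
go(452,206,80,191)"
```

```text
turn [ 0.001   0.0063 -0.0005] then shift [ 0.6 61.7 52.9] | pose [464.3 145.6 132.9] [ 179.94    0.36 -169.03] q [17.4 -5.  -8.4 86.2  0.   6.4] F [-0.94  0.25  0.34] T [-0.033  0.03   0.027] open 85.2 grip 0.0 t 4.825
```

```bash
python3 -m crank '[{"gripper":85,"travel":[0,20,0],"twist":[0,0.006,0]},{"gripper":85,"travel":[0,20,15],"twist":[0,0,0]},{"gripper":85,"travel":[0.6,21.7,25],"twist":[0,0,0]},{"gripper":85,"travel":[0,0,12],"twist":[0,0,0]},{"gripper":85,"travel":[0,0,0],"twist":[0,0,0]}]' >/dev/null
python3 - <<'E'
from h import *
go(452,206,10,191)
b=bot.camera("top")[200:290,130:230];cv2.imwrite("pics/above.png",cv2.resize(b,None,fx=5,fy=5)[:,:,::-1])
E
```

```text
turn [ 0.0005 -0.0022 -0.0006] then shift [-0.6  0.1 69.6] | pose [451.5 205.8  79.6] [ 1.7997e+02 -1.3000e-01 -1.6904e+02] q [ 24.5  -2.8 -12.2  80.7   0.1  13.5] F [0.23 0.72 0.69] T [ 0.014  0.018 -0.02 ] open 84.7 grip 0.0 t 5.45
```

```bash
python3 -m crank '[{"gripper":85,"travel":[-0.5,0,25],"twist":[0,0,0]},{"gripper":85,"travel":[0,0,25],"twist":[0,0,0]},{"gripper":85,"travel":[0,0,12],"twist":[0,0,0]},{"gripper":85,"travel":[0,0,7],"twist":[0,0,0]},{"gripper":20,"travel":[0,0,0],"twist":[0,0,0]},{"gripper":20,"travel":[0,0,0],"twist":[0,0,0]},{"gripper":20,"travel":[0,0,0],"twist":[0,0,0]},{"gripper":20,"travel":[0,0,0],"twist":[0,0,0]},{"gripper":20,"travel":[0,0,0],"twist":[0,0,0]},{"gripper":20,"travel":[0,0,0],"twist":[0,0,0]},{"gripper":20,"travel":[0,0,0],"twist":[0,0,0]}]' 30
python3 -c "
from h import *
go(452,206,10,191)"
```

```text
time: 6.88
ee_pos: [0.4526, 0.207, 0.0116]
tcp_rot: [179.9, -0.0, -168.9]
wrist_force: [-0.5, 0.2, 5.4]
opening: 0.0286
grasp_force: 29.7
turn [ 0.0014 -0.0002  0.0017] then shift [ 0.8 -0.8  1.6] | pose [452.6 207.   11.6] [ 1.7992e+02 -1.0000e-02 -1.6890e+02] q [ 24.5  -1.2 -18.3  72.9   0.1  13.4] F [-0.5   0.19  5.4 ] T [ 0.059  0.185 -0.054] open 28.6 grip 29.7 t 6.875
```

```bash
python3 -m crank '[{"gripper":20,"travel":[0,0,-25],"twist":[0,0,0]},{"gripper":20,"travel":[0,0,-45],"twist":[0,0,-0.06]},{"gripper":20,"travel":[0,0,-30],"twist":[0,0,-0.06]},{"gripper":20,"travel":[0,0,0],"twist":[0,0,0]}]' > /dev/null
python3 -c "
from h import *
go(511,-114,110,198)"
```

```text
turn [ 0.0015  0.0026 -0.0001] then shift [  44.6 -323.2    3.1] | pose [453.5 207.1 113.1] [ 1.7992e+02  1.5000e-01 -1.6201e+02] q [24.5 -3.1 -8.8 84.1  0.1  6.5] F [ 0.99  0.44 -0.96] T [ 0.001 -0.006  0.009] open 28.4 grip 29.7 t 7.375
```

```bash
python3 -m crank '[{"gripper":20,"travel":[5,-36,0],"twist":[0.001,0.002,0]},{"gripper":20,"travel":[5,-36,0],"twist":[0,0,0]},{"gripper":20,"travel":[5,-36,0],"twist":[0,0,0]},{"gripper":20,"travel":[5,-36,0],"twist":[0,0,0]},{"gripper":20,"travel":[5,-36,0],"twist":[0,0,0]},{"gripper":20,"travel":[5,-36,0],"twist":[0,0,0]},{"gripper":20,"travel":[5,-36,0],"twist":[0,0,0]},{"gripper":20,"travel":[5,-36,0],"twist":[0,0,0]},{"gripper":20,"travel":[4.6,-35,10],"twist":[0,0,0]},{"gripper":20,"travel":[0,0,10],"twist":[0,0,0]},{"gripper":20,"travel":[0,0,0],"twist":[0,0,0]},{"gripper":20,"travel":[0,0,0],"twist":[0,0,0]}]' > /dev/null
python3 - <<'E'
from h import *
go(511,-114,60,198)
im=bot.camera("top");sc=bot.camera("scene")
b=np.zeros((600,800,3),np.uint8)
b[:,:400]=cv2.resize(im[155:275,255:335],(400,600),interpolation=cv2.INTER_CUBIC)
b[:400,400:]=cv2.resize(sc[140:220,180:260],(400,400),interpolation=cv2.INTER_CUBIC)
b=np.clip(b*1.5,0,255).astype(np.uint8)
cv2.imwrite("pics/hover.png",b[:,:,::-1])
E
```

```text
turn [ 0.0004 -0.0034  0.0002] then shift [-1.4 -0.9 30.9] | pose [ 509.4 -113.6   90.9] [ 179.98   -0.19 -161.99] q [-12.5   0.6  -7.6  82.   -0.1 -30.5] F [ 0.24 -0.09 -0.86] T [0.026 0.039 0.029] open 28.5 grip 29.8 t 8.875
```

View pics/hover.png

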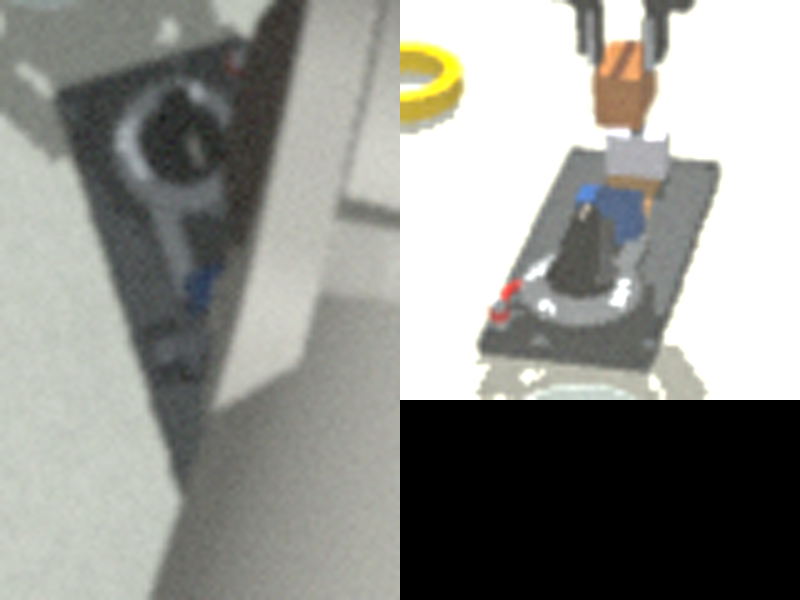

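```bash
python3 -m crank '[{"gripper":20,"travel":[-1.4,-0.5,20],"twist":[0,-0.003,0]},{"gripper":20,"travel":[0,0,15],"twist":[0,0,0]},{"gripper":20,"travel":[0,0,12],"twist":[0,0,0]},{"gripper":20,"travel":[0,0,8],"twist":[0,0,0]},{"gripper":20,"travel":[0,0,5],"twist":[0,0,0]},{"gripper":20,"travel":[0,0,2],"twist":[0,0,0]},{"gripper":20,"travel":[0,0,0],"twist":[0,0,0]}]'
python3 -c "
from h import *
go(511,-114,24,198)"
```

```text
time: 9.85
ee_pos: [0.5111, -0.1145, 0.0292]
tcp_rot: [-180.0, 0.0, -162.0]
wrist_force: [1.2, -0.2, -1.1]
opening: 0.0285
grasp_force: 29.8
turn [-0.0001  0.0001 -0.0006] then shift [-0.1  0.5  5.2] | pose [ 511.1 -114.5   29.2] [-1.8000e+02  1.0000e-02 -1.6203e+02] q [-12.6   1.8 -13.2  74.9   0.  -30.6] F [ 1.21 -0.23 -1.08] T [-0.022  0.002  0.029] open 28.5 grip 29.8 t 9.85
```

```bash
python3 -m crank '[{"gripper":20,"travel":[0,0.3,2.5],"twist":[0,0,0]},{"gripper":20,"travel":[0,0,1.5],"twist":[0,0,0]},{"gripper":20,"travel":[0,0,1.2],"twist":[0,0,0]},{"gripper":20,"travel":[0,0,0],"twist":[0,0,0]}]'
python3 -c "
from h import *
go(511,-114,24,198)"
```

```text
time: 10.35
ee_pos: [0.5109, -0.1142, 0.0238]
tcp_rot: [180.0, -0.0, -162.0]
wrist_force: [-1.2, -0.4, -0.7]
opening: 0.0286
grasp_force: 29.8
turn [ 0.0001 -0.0002 -0.0005] then shift [-0.2  0.1 -0.2] | pose [ 510.9 -114.2   23.8] [ 1.7999e+02 -1.0000e-02 -1.6203e+02] q [-12.6   1.9 -13.7  74.3   0.  -30.6] F [-1.18 -0.42 -0.74] T [0.022 0.012 0.003] open 28.6 grip 29.8 t 10.35
```

```bash
python3 -m crank '[{"gripper":20,"travel":[0,0,1],"twist":[0,0,0]},{"gripper":20,"travel":[0,0,0],"twist":[0,0,0]}]' | grep -E 'ee_pos|wrist'
python3 -m crank '[{"gripper":20,"travel":[0,0,0.7],"twist":[0,0,0]},{"gripper":20,"travel":[0,0,0],"twist":[0,0,0]}]'| grep -E 'ee_pos|wrist'
```

```text
ee_pos: [0.511, -0.1141, 0.0236]
wrist_force: [-2.0, 1.4, 7.2]
ee_pos: [0.5111, -0.1141, 0.0235]
wrist_force: [-4.8, 1.5, 12.9]
```

```bash
python3 -m crank '[{"gripper":20,"travel":[0,0,-1.4],"twist":[0,0,0]},{"gripper":40,"travel":[0,0,0],"twist":[0,0,0]},{"gripper":50,"travel":[0,0,0],"twist":[0,0,0]},{"gripper":70,"travel":[0,0,0],"twist":[0,0,0]},{"gripper":70,"travel":[0,0,0],"twist":[0,0,0]},{"gripper":70,"travel":[0,0,-20],"twist":[0,0,0]},{"gripper":70,"travel":[0,0,-40],"twist":[0,0,0]},{"gripper":70,"travel":[0,0,-60],"twist":[0,0,0]},{"gripper":70,"travel":[0,0,0],"twist":[0,0,0]}]'
python3 - <<'E'
from h import *
go(621.3,-77.9,130,198)
im=bot.camera("top");sc=bot.camera("scene")
b=np.zeros((600,800,3),np.uint8)
b[:,:400]=cv2.resize(im[155:275,255:335],(400,600),interpolation=cv2.INTER_CUBIC)
b[:400,400:]=cv2.resize(sc[140:220,180:260],(400,400),interpolation=cv2.INTER_CUBIC)
b=np.clip(b*1.5,0,255).astype(np.uint8)
cv2.imwrite("pics/placed.png",b[:,:,::-1])
E
```

```text
time: 11.98
ee_pos: [0.513, -0.1146, 0.1484]
tcp_rot: [-179.8, 0.4, -162.0]
wrist_force: [0.6, -0.0, -0.3]
opening: 0.0704
grasp_force: 0.0
turn [-0.0037  0.0064 -0.0005] then shift [-114.4    1.5   18.4] | pose [ 513.  -114.6  148.4] [-179.79    0.37 -162.03] q [-12.6   0.4  -1.5  87.7   0.  -30.6] F [ 0.6  -0.03 -0.3 ] T [ 0.033  0.017 -0.035] open 70.4 grip 0.0 t 11.975
```

View pics/placed.png

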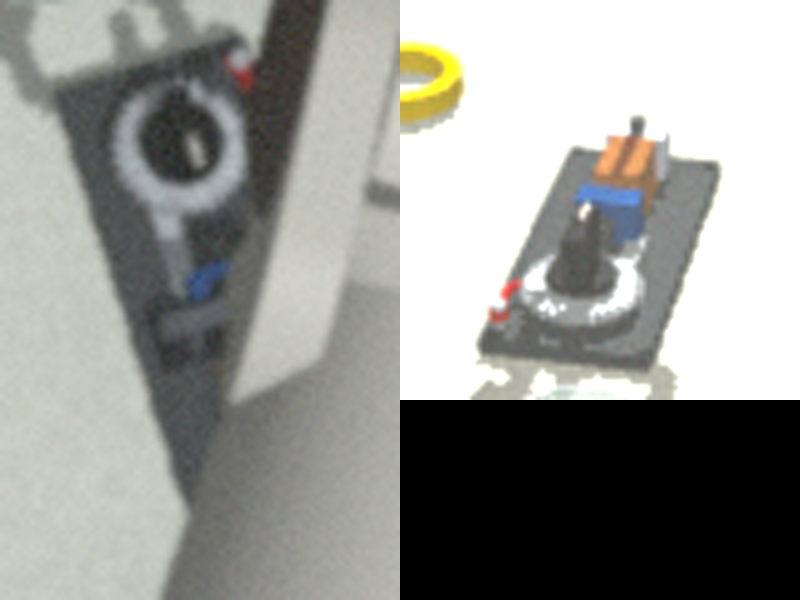

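```bash
python3 -m crank '[{"gripper":50,"travel":[-30,0.5,0],"twist":[-0.003,0.006,0]},{"gripper":50,"travel":[-40,0.5,0],"twist":[0,0,0]},{"gripper":50,"travel":[-44,0.5,10],"twist":[0,0,0]},{"gripper":50,"travel":[0,0,20],"twist":[0,0,0]},{"gripper":50,"travel":[0,0,0],"twist":[0,0,0]},{"gripper":50,"travel":[0,0,0],"twist":[0,0,0]}]'>/dev/null
python3 - <<'E'
from h import *
go(621.3,-77.9,40,198)
sc=bot.camera("scene");im=bot.camera("top")
b=np.zeros((500,800,3),np.uint8)
b[:,:400]=cv2.resize(sc[130:230,180:260],(400,500),interpolation=cv2.INTER_CUBIC)
b[:,400:]=cv2.resize(im[155:255,255:335],(400,500),interpolation=cv2.INTER_CUBIC)
b=np.clip(b*1.5,0,255).astype(np.uint8)
cv2.imwrite("pics/knob.png",b[:,:,::-1])
E
```

```text
turn [ 0.0034 -0.0068 -0.0008] then shift [-2.9 -1.2 72.9] | pose [618.1 -77.7 112.9] [ 179.81   -0.39 -162.04] q [ -7.2  14.7  10.4  86.1   0.  -25.1] F [ 0.1  -0.22 -0.11] T [-0.026 -0.041  0.02 ] open 50.0 grip 0.0 t 12.825
```

View pics/knob.png

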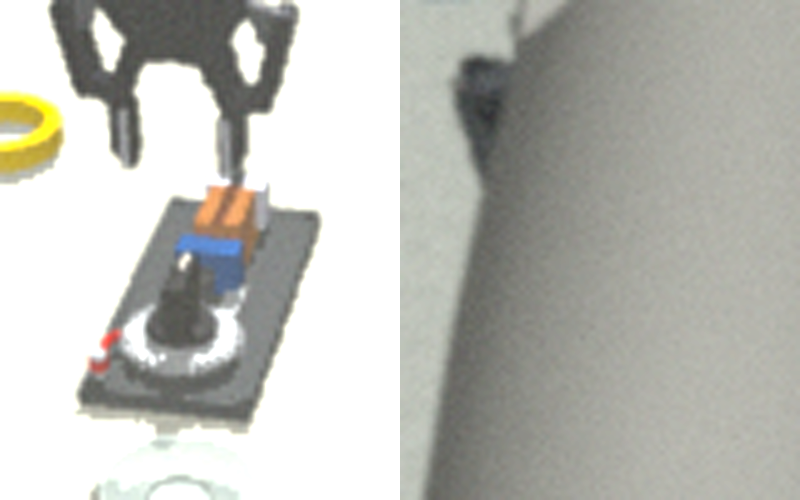

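```bash
python3 -m crank '[{"gripper":50,"travel":[-2.9,-1.2,10],"twist":[0.003,-0.006,0]},{"gripper":50,"travel":[0,0,20],"twist":[0,0,0]},{"gripper":50,"travel":[0,0,16],"twist":[0,0,0]},{"gripper":50,"travel":[0,0,10],"twist":[0,0,0]},{"gripper":50,"travel":[0,0,0],"twist":[0,0,0]}]'
python3 -m crank '[{"gripper":50,"travel":[0,0,10],"twist":[0,0,0]},{"gripper":50,"travel":[0,0,5],"twist":[0,0,0]},{"gripper":50,"travel":[0,0,0],"twist":[0,0,0]}]'
python3 -c "
from h import *
go(621.3,-77.9,40,198)"
```

```text
time: 13.55
ee_pos: [0.6213, -0.0778, 0.0561]
tcp_rot: [180.0, -0.1, -162.0]
wrist_force: [0.4, -0.9, 0.4]
opening: 0.0498
grasp_force: 0.0
time: 13.92
ee_pos: [0.6214, -0.0778, 0.0414]
tcp_rot: [180.0, -0.0, -162.0]
wrist_force: [0.6, 0.2, -0.2]
opening: 0.0496
grasp_force: 0.0
turn [ 0.0004 -0.0008 -0.0005] then shift [ 0.2 -0.1  1.4] | pose [621.4 -77.8  41.4] [ 1.7998e+02 -5.0000e-02 -1.6203e+02] q [ -7.1  15.4   3.4  78.   -0.  -25.1] F [ 0.6   0.21 -0.22] T [ 0.001 -0.01   0.019] open 49.6 grip 0.0 t 13.925
```

Close on the bar with light force.

```bash
python3 -m crank '[{"gripper":5,"travel":[0,0,0],"twist":[0,0,0]},{"gripper":5,"travel":[0,0,0],"twist":[0,0,0]},{"gripper":5,"travel":[0,0,0],"twist":[0,0,0]},{"gripper":5,"travel":[0,0,0],"twist":[0,0,0]},{"gripper":5,"travel":[0,0,0],"twist":[0,0,0]},{"gripper":5,"travel":[0,0,0],"twist":[0,0,0]},{"gripper":5,"travel":[0,0,0],"twist":[0,0,0]}]' 30
cat >> h.py <<'E'
def rd(n=1):
    from scipy.spatial.transform import Rotation as R
    o=bot.get_obs();A=R.from_euler("xyz",o["tcp_rot"],degrees=True)
    print("pose",(o["ee_pos"]*1e3).round(1),"yaw",round(o["tcp_rot"][2],2),"Ftool",A.inv().apply(o["wrist_force"]).round(1),"Tz",round(o["torque"][2],3),"open",round(o["opening"]*1e3,1),"grip",round(o["grasp_force"],1),"t",round(o["time"],2))
E
python3 -c "
from h import *
rd()"
```

```text
time: 14.8
ee_pos: [0.622, -0.078, 0.0423]
tcp_rot: [-180.0, 0.0, -162.0]
wrist_force: [0.2, -2.4, 5.3]
opening: 0.0127
grasp_force: 31.7
pose [622.  -78.   42.3] yaw -162.04 Ftool [ 0.5 -2.3 -5.3] Tz 0.017 open 12.7 grip 31.7 t 14.8
```

```bash
cat > rd.sh <<'E'
python3 -c "
from h import *
rd()"
E
chmod +x rd.sh
for i in 1 2 3 4 5 6 7 8; do python3 -m crank '[{"gripper":5,"travel":[0,0,0],"twist":[0,0,0.056]},{"gripper":5,"travel":[0,0,0],"twist":[0,0,0]}]' >/dev/null; ./rd.sh; done
```

```text
pose [622.  -78.   42.3] yaw -165.29 Ftool [ 0.4 -3.6 -4.9] Tz 0.016 open 12.3 grip 31.7 t 15.05
pose [622.  -78.1  42.3] yaw -168.5 Ftool [ 0.9 -3.1 -4.9] Tz 0.007 open 12.5 grip 31.7 t 15.3
pose [622.  -78.2  42.3] yaw -171.71 Ftool [-0.3 -2.6 -6.1] Tz 0.032 open 12.6 grip 31.7 t 15.55
pose [622.  -78.2  42.3] yaw -174.92 Ftool [-0.5 -3.3 -4.8] Tz 0.051 open 12.5 grip 31.7 t 15.8
pose [622.  -78.3  42.3] yaw -178.14 Ftool [ 0.1 -3.6 -5.9] Tz 0.055 open 12.9 grip 31.7 t 16.05
pose [622.  -78.3  42.3] yaw 178.67 Ftool [-1.  -3.6 -5.2] Tz -0.009 open 12.3 grip 31.7 t 16.3
pose [622.  -78.4  42.3] yaw 175.46 Ftool [-0.3 -3.8 -4.6] Tz 0.048 open 12.3 grip 31.7 t 16.55
pose [622.  -78.5  42.3] yaw 172.25 Ftool [-0.5 -5.1 -5.8] Tz 0.032 open 12.7 grip 31.7 t 16.8
```

```bash
cat > rd.sh <<'E'
python3 -c "
from h import *
o=bot.get_obs();y=o['tcp_rot'][2]%360
print('ang',round(np.radians(197.96-y),3),'teeth',round(np.radians(197.96-y)/.2244,2),'Tz',round(o['torque'][2],3),'j6',round(o['joint_efforts'][5],3),'F',o['wrist_force'].round(1))"
E
for i in 1 2 3 4 5 6 7 8; do python3 -m crank '[{"gripper":5,"travel":[0,0,0],"twist":[0,0,0.028]}]' >/dev/null; ./rd.sh; done
```

```text
ang 0.476 teeth 2.12 Tz 0.129 j6 -0.381 F [ 0.9 -4.6  4.5]
ang 0.505 teeth 2.25 Tz 0.239 j6 -0.221 F [ 0.4 -6.5  5.6]
ang 0.533 teeth 2.37 Tz 0.17 j6 -0.206 F [ 0.5 -5.5  5.3]
ang 0.561 teeth 2.5 Tz 0.129 j6 -0.198 F [-0.4 -6.   4.5]
ang 0.589 teeth 2.62 Tz 0.156 j6 -0.188 F [ 0.1 -5.2  4.4]
ang 0.617 teeth 2.75 Tz 0.136 j6 -0.194 F [ 0.4 -5.7  5.5]
ang 0.645 teeth 2.87 Tz 0.149 j6 -0.205 F [ 0.2 -6.2  5.4]
ang 0.673 teeth 3.0 Tz 0.074 j6 -0.284 F [ 1.  -7.   6.2]
```

Run:
```python
from h import *
sc=bot.camera("scene")
b=cv2.resize(sc[140:220,180:260],(560,560),interpolation=cv2.INTER_CUBIC)
cv2.imwrite("pics/turn.png",np.clip(b*1.4,0,255).astype(np.uint8)[:,:,::-1])
```

```text
(no output)
```

View pics/turn.png

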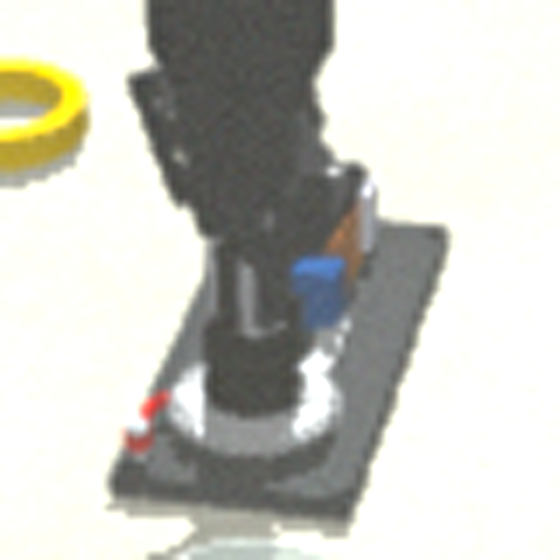

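```bash
for i in 1 2 3 4 5 6 7 8 9; do python3 -m crank '[{"gripper":5,"travel":[0,0,0],"twist":[0,0,0.028]}]' >/dev/null; ./rd.sh; done
```

```text
ang 0.701 teeth 3.12 Tz 0.102 j6 -0.339 F [-0.2 -7.   5.9]
ang 0.729 teeth 3.25 Tz 0.199 j6 -0.215 F [ 0.4 -7.8  5.1]
ang 0.757 teeth 3.37 Tz 0.16 j6 -0.204 F [-0.  -6.5  5.4]
ang 0.785 teeth 3.5 Tz 0.205 j6 -0.194 F [ 0.5 -6.   6.6]
ang 0.813 teeth 3.62 Tz 0.204 j6 -0.184 F [ 0.  -6.9  5.7]
ang 0.841 teeth 3.75 Tz 0.216 j6 -0.185 F [ 0.1 -7.   5.5]
ang 0.869 teeth 3.87 Tz 0.166 j6 -0.201 F [-0.1 -8.1  6. ]
ang 0.897 teeth 4.0 Tz 0.134 j6 -0.281 F [-0.2 -7.9  4.6]
ang 0.925 teeth 4.12 Tz 0.168 j6 -0.207 F [-1.8 -7.4  4.7]
```

```bash
for i in 1 2 3 4 5; do python3 -m crank '[{"gripper":5,"travel":[0,0,0],"twist":[0,0,0.028]}]' >/dev/null; ./rd.sh; done
```

```text
ang 0.953 teeth 4.25 Tz 0.187 j6 -0.208 F [ 0.1 -7.5  5.6]
ang 0.981 teeth 4.37 Tz 0.153 j6 -0.2 F [-0.4 -8.2  5.2]
ang 1.009 teeth 4.5 Tz 0.319 j6 -0.062 F [-0.6 -7.7  4.9]
ang 1.037 teeth 4.62 Tz 0.29 j6 -0.048 F [-0.4 -7.6  5.4]
ang 1.065 teeth 4.75 Tz 0.327 j6 -0.031 F [-0.5 -8.   6.1]
```

```bash
for i in 1 2 3; do python3 -m crank '[{"gripper":5,"travel":[0,0,0],"twist":[0,0,0.028]}]' >/dev/null; ./rd.sh; done; python3 -m crank '[{"gripper":5,"travel":[0,0,0],"twist":[0,0,0.014]}]' >/dev/null; ./rd.sh
```

```text
ang 1.093 teeth 4.87 Tz 0.406 j6 -0.012 F [-1.4 -8.5  6.8]
ang 1.121 teeth 5.0 Tz 0.272 j6 -0.081 F [-1.7 -8.2  6.7]
ang 1.149 teeth 5.12 Tz 0.299 j6 -0.068 F [-1.6 -9.1  6.2]
ang 1.163 teeth 5.18 Tz 0.295 j6 0.239 F [-1.  -8.7  5.8]
```

```bash
for i in 1 2; do python3 -m crank '[{"gripper":5,"travel":[0,0,0],"twist":[0,0,-0.03]},{"gripper":5,"travel":[0,0,0],"twist":[0,0,0]}]' >/dev/null; ./rd.sh; done; python3 -m crank '[{"gripper":5,"travel":[0,0,0],"twist":[0,0,-0.01]},{"gripper":5,"travel":[0,0,0],"twist":[0,0,0]}]' >/dev/null; ./rd.sh
```

```text
ang 1.132 teeth 5.04 Tz 0.237 j6 0.074 F [-2.2 -8.1  5.5]
ang 1.102 teeth 4.91 Tz 0.113 j6 -0.081 F [-1.3 -7.7  6. ]
ang 1.092 teeth 4.87 Tz 0.097 j6 -0.025 F [-0.9 -8.5  5.6]
```

```bash
python3 -m crank '[{"gripper":5,"travel":[-0.7,-0.7,0],"twist":[0,0,0]},{"gripper":5,"travel":[0,0,0],"twist":[0,0,0]}]' >/dev/null; ./rd.sh
python3 -m crank '[{"gripper":45,"travel":[0,0,0],"twist":[0,0,0]},{"gripper":45,"travel":[0,0,0],"twist":[0,0,0]},{"gripper":45,"travel":[0,0,0],"twist":[0,0,0]},{"gripper":45,"travel":[0,0,0],"twist":[0,0,0]},{"gripper":45,"travel":[0,0,-15],"twist":[0,0,0]},{"gripper":45,"travel":[0,0,-30],"twist":[0,0,0]},{"gripper":45,"travel":[0,0,-40],"twist":[0,0,0]},{"gripper":45,"travel":[0,0,-40],"twist":[0,0,0]},{"gripper":45,"travel":[0,0,0],"twist":[0,0,0]},{"gripper":45,"travel":[0,0,0],"twist":[0,0,0]}]'
python3 - <<'E'
from h import *
sc=bot.camera("scene")
b=cv2.resize(sc[140:220,180:260],(560,560),interpolation=cv2.INTER_CUBIC)
cv2.imwrite("pics/end.png",np.clip(b*1.4,0,255).astype(np.uint8)[:,:,::-1])
E
```

```text
ang 1.092 teeth 4.87 Tz 0.045 j6 0.008 F [-1.5 -3.9  6.9]
time: 22.35
ee_pos: [0.6217, -0.0788, 0.167]
tcp_rot: [180.0, -0.0, 135.4]
wrist_force: [0.7, 0.1, -0.4]
opening: 0.0446
grasp_force: 0.0
```

View pics/end.png

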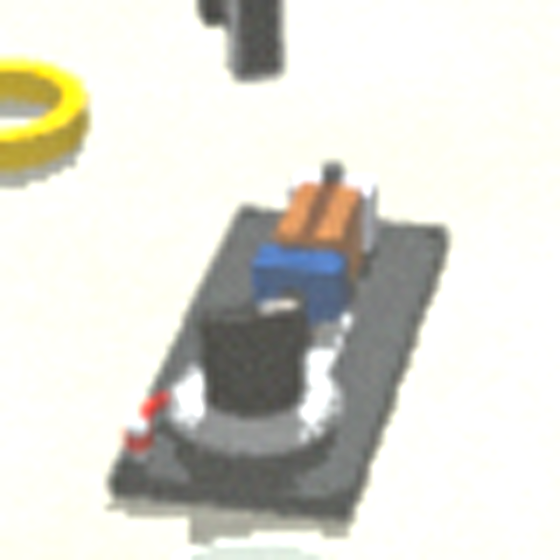

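The picture shows the block seated between the blue jaw (300,285) and the grey jaw (370,215). The knob is turned about 63° and stays there, and the gripper is clear above.

```bash
python3 -c "
from workcell import bot
print(bot.job_done())"
```

```text
the job is handed in; nothing more can be done
None
```

The block is clamped flat between the jaws and the knob is released with the wheel caught at tooth 5. The torque jumped at about 4.45 teeth, which makes tooth 5 the first that holds. The job is handed in; it returned no verdict, and I had no direct reading of the jaw force.

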